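# Refit the locking pin and control knob of a gas burner and hold the knob pressed

## Robot

A 6-joint arm with a two-finger parallel gripper is mounted at the origin on a cart in front of the work surface, level with it; the furniture and walls round the work are solid. World frame = base frame: x ahead of the robot, y to its left, z up, the work surface at z = 0. Lengths are in mm, angles in rad, forces in N, time in s.
With the tool pointing down it reaches from about 275 to 1000 mm from the base axis. Payload 8.4 kg.
Tool frame: the origin (TCP) lies midway between the tips of the shut fingers; the grasp point (between the pads) lies 19 mm behind it; z points along the fingers, y is the line along which they close (so a half turn about z gives the same grasp; the last joint's range is limited). The gripper opens to 85 mm and grips with 20 to 120 N. Pads are 22 mm wide; open, the fingers measure 114 mm over their backs; the gripper's body (76 mm by 85 mm) begins 54 mm behind the grasp point. The pads swing forward as they close: fully open they stand 13 mm farther back than shut.
Start: joints at [-1.187, 0.353, 1.633, -0, 1.155, -0.002], TCP at [235.187, -579.064, 231.281] pointing down, gripper open.
Joint ranges: [-2.63, 2.63], [-0.92, 2.1], [0.06, 2.66], [-1.3, 4.44], [0, 2.69], [-3.02, 3.02]. Speed limits (rad/s): [2.22, 2.22, 2.79, 3.14, 3.14, 3.14].

## Interface

Orientations are given as [roll, pitch, yaw] about the fixed x, y, z axes, in that order (R = Rz(yaw) Ry(pitch) Rx(roll)).
In Python, from rig import * gives the robot as it stands.
- The arm moves only by the shell command python3 -m jog 'ROWS' [FORCE]. ROWS is JSON, a list of rows, each an object of numbers: "x", "y", "z": the shift along the tool's x, y, z in cm; "spin": the turn about the tool's z in rad; "grip": the closure, from 0 (fully open) to 1 (shut). In form: [{"x": .., "y": .., "z": .., "spin": .., "grip": ..}, ...]. A call has 1 to 20 rows; each row shifts and turns the commanded pose from where the row before left it, along the tool's axes as they then stand; what a row does not reach is not made up. A row lasts 1/12 s, in which the tool goes at most 41.7 mm and 7.16 degrees, less where a joint would pass 70% of its speed; a pose out of reach is approached as far as the arm can. A call with a gripper value outside its range is refused whole. The fingers move at their own pace and stop on an object; FORCE is the grip in N (left out, the last holds). Time passes only in rows, so rows that do not move let the fingers close. It gives the time, the measured TCP pose, the force, the opening and the grip force at its end, in the units of the state.
- sense(): the state, without advancing time (a new reading comes with each control period).
- grab_frame(name): name is "scene" or "side" or "wrist"; returns a dict with "pixels" (400x640x3 uint8, blue, green, red), "camera_matrix" (3x3 intrinsics, pixels), "rvec" (rotation vector, rad) and "tvec" (3), from world to camera coordinates, as OpenCV has them; the wrist camera has in their place "T_tool_cam" (4x4, takes a point from camera to tool coordinates, whose origin is the TCP and whose axes are the flange's). Camera axes: x right, y down, z forward; pixel columns grow to the right and rows downward; lengths in mm; the calibration is good to about 2 mm. A picture is of the moment at which its call begins: read the wrist's pose just before it. There is no depth.
- sign_off(): hands the job in; it is judged then, once.
The state is a dict: "clock": time; "qpos": joint angles; "qvel": joint speeds; "joint_efforts": joint torques, N m; "eef_pos": TCP position; "tcp_rot": TCP orientation; "contact_force": force on the tool from outside, world axes, zero at the start; "wrist_torque": the same for the moment, N m; "opening": opening from 0.0 (shut) to 1.0 (fully open); "grasp_force": force on a finger pad.
Only numpy, scipy, OpenCV 4.12 (cv2) and the standard library are available. Lean on these libraries where they do the work, as an engineer would, in place of code of your own. Each camera call takes 0.05 s, during which the arm holds its last target. There are 200 camera calls.

## Task

The table-top gas burner has just been cleaned. First take the red-handled locking pin from its stand and drop it fully home through the pan support's lug and the post under it; then pick up the black control knob, turn it so that its keyed bore matches the flat on the brass spindle, push it fully onto the spindle, press knob and spindle down as far as they go, and finish there, still holding the knob and keeping it pressed. Leave the mug, jars, shaker and coaster standing where they are.

Things in the scene. Friction and masses are not known exactly. Their poses are not given: they have to be found in the camera images.
- lock_pin: Loose locking pin, upright in the hole of its stand. Origin: centre of the underside of its steel collar (23 mm wide, 4 mm thick), z up. Above it a red round handle, 15 mm diameter, from 4 to 34 mm over the origin; below it a steel shank, 10 mm diameter, 30 mm long, tapered tip. About 60 g. Raise it over 35 mm to draw it out
- pin_stand: Fixed stand of the pin: white block 40 x 40 mm, top 36 mm above the worktop, on a grey base plate 75 x 75 x 5 mm. Origin: centre of its underside. Stand and knob lie on opposite sides of the burner, either way round
- burner: Fixed white table-top gas burner, 240 (x) x 300 (y) mm, steel deck 50 mm above the worktop; its front (-x) faces the robot, yaw up to 0.2 rad. Origin: centre of its underside. At the front: lock hole left of centre, spindle on the right; behind the lug a pan support of dark bars, tops 84 mm above the worktop
- lock_hole (a point): Centre of the mouth of the lock hole, on top of the dark lug (28 x 28 x 8 mm) at the front of the pan support, 84 mm above the worktop. The hole is vertical, 12 mm wide, its mouth chamfered by 2 mm, and runs on through an aluminium post (28 x 28 x 26 mm) under the lug down to the deck. With the pin fully home its collar rests on the lug: pin origin = this point
- pan_support (a joint): Hinge of the pan support at the back of the burner: 0 = lying down in its working place (as at the start), grows to 1.2 rad as its front is lifted. It only has to stay down
- knob: Loose black knob on the worktop, bore down. Origin: centre of underside, z up. Skirt 48 mm wide, 8 mm high; on it a grip bar 24 mm wide (y), 46 mm long (x), top 40 mm above the origin; pinch it across the 24 mm, fingertips may reach the skirt. White pointer line at the +x end. D bore 20 mm deep, 16.8 mm wide, flat on the +x (pointer) side 2.1 mm from the axis, mouth chamfered 2 mm. About 50 g
- spindle_tip (a point): Centre of the top of the upright brass spindle, 81 mm above the worktop. D section 15 mm wide, flat 1.2 mm from the axis facing this point's +x, tip chamfered 2 mm. A red mark on the flat black ring round it (60 mm wide) is on the flat's side. It turns only very stiffly: turn the knob to it, knob +x along +x (half a turn off does not fit). Seated, knob origin is 20 mm below this point
- spindle (a joint): How far the spindle is pushed in, m: 0 = out, 0.008 = end of travel. A spring resists with about 3 N at first and 12 N at the end of travel; it springs back when let go
- coaster: Green square coaster, 98 x 98 x 6 mm, with a cream mug (71 x 106 x 85 mm, upside down) stuck to it; leave alone. Origin: centre of its underside
- salt_shaker: Salt shaker, 44 mm diameter, 90 mm tall; leave alone. Origin: centre of its underside
- spice_jar: Small white spice jar, 47 mm diameter, 98 mm tall; leave alone. Origin: centre of its underside
- sugar_jar: Glass jar with a wooden lid, 75 mm diameter, 110 mm tall; leave alone. Origin: centre of its underside
Things that resemble listed ones, but are neither listed nor needed, are in the scene too. There is more than one size of the knob; the job needs the middle-sized.

How it is judged (in metres and radians):
On the way, in this order (a step that is already met when the one before it is completed fails the run):
1. the locking pin is fully home through the pan support's lug and the post (horizontal distance between lock_pin and lock_hole below 0.004 m and z of lock_pin in the frame of lock_hole below 0.004 m and angle between lock_pin's own z axis and vertical below 0.12 rad and value of joint pan_support below 0.05 rad), for 0.2 s.
2. the knob is fully on the spindle, keyed to its flat (horizontal distance between knob and spindle_tip below 0.003 m and z of knob in the frame of spindle_tip below -0.0175 m and angle between the x axis of knob and the x axis of spindle_tip, either way round below 0.3 rad and angle between knob's own z axis and vertical below 0.12 rad), for 0.1 s.
At the end, for the whole second after the job is handed in: Pin upright, not held, collar within 4 mm of the lug's top and hole axis, support down; knob keyed, upright, within 3 mm of the spindle axis and over 17.5 mm down on it; the fingers still hold the knob and keep the spindle pressed in over 5 mm (of 8) (all of step 1 and all of step 2 and value of joint spindle above 0.005 m and contact force between the fingers and knob above 2 N and contact force between knob and spindle above 4 N and contact force between the fingers and lock_pin below 0.5 N); the arm keeps its last pose, push and grip.
It fails at once if a jar, the shaker or the coaster with the mug is pushed more than 40 mm from its place or knocked over (distance of any of coaster, salt_shaker, spice_jar, sugar_jar from where it was at the start of the episode above 0.04 m or angle between any of coaster, salt_shaker, spice_jar, sugar_jar's own z axis and vertical above 0.5 rad).
It also fails if it takes over 56 s, if anything falls off the work surface, if the arm or the gripper's body presses on something with over 40 N, if the wrist force passes 120 N, or if a joint passes its speed limit or range.

## Working session

There is one attempt and no reset: what is moved stays moved. The work goes in short steps, Python scripts to look and compute and a shell command to move; the robot and the scene stay as the last step left them, time stands still between calls to the robot, and variables do not carry over. Pictures are saved under pics/ and viewed, at most 10 in all, crops included, and the job is handed in when it is done.

```bash
ls; mkdir -p pics; cat > h.py <<'E'
from rig import *
import numpy as np, cv2
from scipy.spatial.transform import Rotation as R
def save(f,n): cv2.imwrite('pics/'+n,f['pixels'])
def cam(f,s=None):
    K=np.array(f['camera_matrix'],float)
    if 'rvec' in f:
        Rm=cv2.Rodrigues(np.array(f['rvec'],float))[0]; t=np.array(f['tvec'],float).ravel()
        return K,Rm,t
    T=np.array(f['T_tool_cam'],float); W=np.eye(4); W[:3,:3]=R.from_euler('xyz',s['tcp_rot']).as_matrix(); W[:3,3]=s['eef_pos']
    M=np.linalg.inv(W@T); return K,M[:3,:3],M[:3,3]
def ray(c,px,z):
    K,Rm,t=c; o=-Rm.T@t; d=Rm.T@np.linalg.inv(K)@np.array([px[0],px[1],1.])
    return o+d*(z-o[2])/d[2]
def proj(c,p):
    K,Rm,t=c; q=K@(Rm@np.array(p,float)+t); return q[:2]/q[2]
E
python3 - <<'E'
from h import *
s=sense();print(s)
a=[]
for n in('scene','side','wrist'):
    f=grab_frame(n);save(f,n+'0.png');np.save(n+'0.npy',f,allow_pickle=True)
    c=cam(f,s);print(n,-c[1].T@c[2],c[1][2],c[0][0,0]); 
    if n=='wrist':print(f['T_tool_cam'])
E
```

```text
pics
{'clock': 0.0, 'qpos': array([-1.18741137e+00,  3.53667117e-01,  1.63412354e+00, -3.30250739e-05,
        1.15521566e+00, -2.39367649e-03]), 'qvel': array([-1.42297479e-03,  3.40391737e-05,  5.88022062e-04,  1.28691901e-04,
        1.27864494e-03, -6.57755788e-05]), 'joint_efforts': array([-1.71861075e-06, -6.05262065e+01, -3.42072129e+01,  6.75211140e-05,
        9.49224952e-03,  4.32448121e-05]), 'eef_pos': array([ 234.99125225, -578.62661099,  230.5543738 ]), 'tcp_rot': array([-3.14017892e+00,  2.68112254e-05,  3.85792005e-01]), 'contact_force': array([0.66527196, 0.49530552, 0.11481198]), 'wrist_torque': array([ 0.02787107,  0.05413268, -0.00764171]), 'grasp_force': 0.0, 'opening': 1.000232911630938}
scene [ 21.26853799 630.92126071 464.63127498] [ 0.5916912  -0.70254577 -0.39538712] 368.55189120617143
side [  541.21767702 -1060.07395162   769.87308803] [ 0.03943986  0.82171377 -0.56853406] 435.68694095637653
wrist [ 305.54051654 -549.26917321  372.99430454] [-0.27638057 -0.10957971 -0.95478064] 326.04202061990776
[[-2.79312885e-04 -9.54791775e-01 -2.97275274e-01  7.64071233e+01]
 [ 9.99999366e-01  5.76055049e-05 -1.12459393e-03 -8.53863376e-01]
 [ 1.09087773e-03 -2.97275400e-01  9.54791153e-01 -1.42440915e+02]
 [ 0.00000000e+00  0.00000000e+00  0.00000000e+00  1.00000000e+00]]
```

View pics/scene0.png

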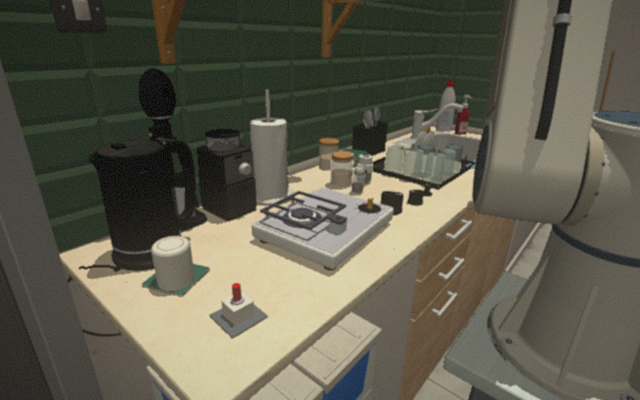

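View pics/side0.png

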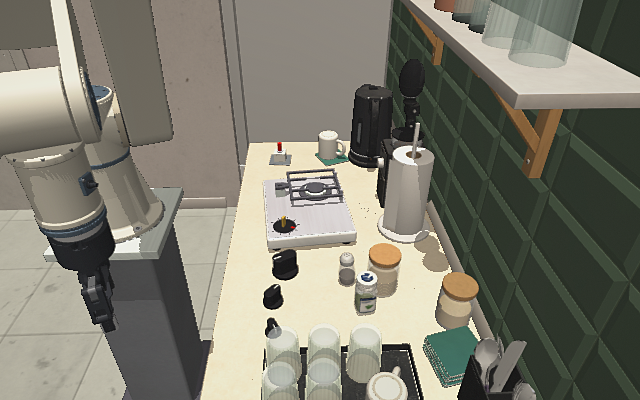

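Scene: pin and stand at (237,310), burner around (325,225). Side: lock lug near (281,186), spindle at (284,224). There are three candidate knobs in side, at (285,263), (273,296) and (272,325). I'll measure their sizes and check with a crop.

```bash
python3 - <<'E'
from h import *
f=np.load('side0.npy',allow_pickle=True).item();c=cam(f);im=f['pixels']
g=im.max(2)
for (x0,y0,x1,y1) in((268,243,302,284),(258,280,288,310),(260,314,284,338)):
    m=(g[y0:y1,x0:x1]<60).astype(np.uint8)
    n,l,st,ce=cv2.connectedComponentsWithStats(m); i=1+st[1:,4].argmax();x,y,w,h,A=st[i];x+=x0;y+=y0
    a=ray(c,(x,y+h-6),4);b=ray(c,(x+w,y+h-6),4)
    print((x,y,w,h),'width',np.linalg.norm(a-b),'bottom',ray(c,(x+w/2,y+h),0),'top back at z40',ray(c,(x+w/2,y),40))
for n,p,z in(('pinhandle top',(280,142),70),('spindle',(284,217),81),('lug',(281,185),84),('shaker',(346,283),0),('spice',(366,310),0)):print(n,ray(c,p,z))
f2=np.load('scene0.npy',allow_pickle=True).item();c2=cam(f2)
for n,p,z in(('pin top',(237,285),70),('pin stand',(238,316),5),('spindle',(369,199),81),('lug',(336,220),84)):print('scene',n,ray(c2,p,z))
A=cv2.resize(im[240:340,245:345],(500,500),interpolation=cv2.INTER_CUBIC)
B=cv2.resize(f2['pixels'][160:240,360:440],(300,300),interpolation=cv2.INTER_CUBIC)
B=np.vstack([B,np.zeros((200,300,3),np.uint8)]);cv2.imwrite('pics/c1.png',np.hstack([A,B]))
E
```

```text
(np.int32(272), np.int32(249), np.int32(26), np.int32(31)) width 64.73783762797277 bottom [ 494.78254742 -283.73180676    0.        ] top back at z40 [ 494.98117817 -213.82758199   40.        ]
(np.int32(263), np.int32(285), np.int32(20), np.int32(25)) width 46.083844922273705 bottom [ 469.33600847 -378.39767746    0.        ] top back at z40 [ 469.88523052 -339.07637965   40.        ]
(np.int32(265), np.int32(318), np.int32(13), np.int32(19)) width 28.077040988290744 bottom [ 469.32364107 -453.27131768    0.        ] top back at z40 [ 470.82876912 -435.71302982   40.        ]
pinhandle top [467.79847704 325.18893172  70.        ]
spindle [ 492.35196339 -132.49476244   81.        ]
lug [480.34347658  20.82855988  84.        ]
shaker [ 644.09423266 -299.95972425    0.        ]
spice [ 6.81693809e+02 -3.87017633e+02  1.13686838e-13]
scene pin top [461.8756083  323.84194932  70.        ]
scene pin stand [461.58184846 327.31610555   5.        ]
scene spindle [ 487.45709034 -118.94620431   81.        ]
scene lug [472.53865338  37.67195322  84.        ]
```

View pics/c1.png

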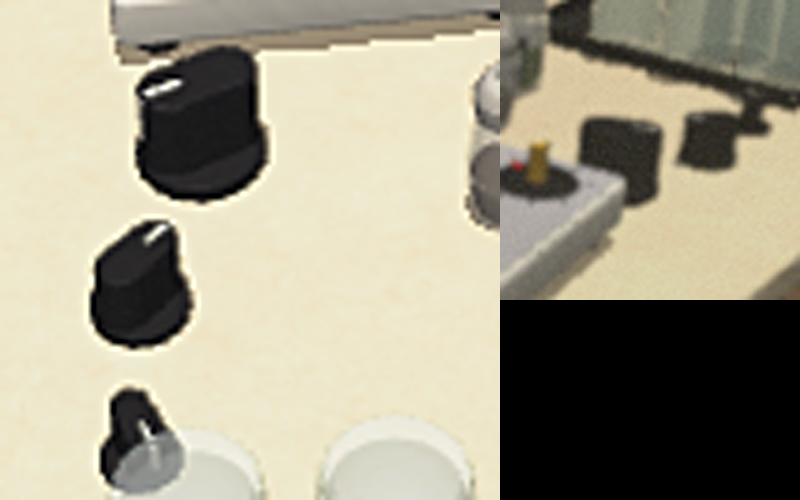

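Named in side pixels: (285,265) is the large knob (65 mm skirt), (273,297) the middle (46 mm), and (272,328) the small (28 mm). The middle one fits the 48 mm skirt, and the crop confirms it, with its white pointer pointing up and to the right. The spindle, with the red mark on its ring, shows at scene (369,199). I'll move over the knob on the way to the pin and look with the wrist camera.

```bash
cat >> h.py <<'E'
def go(x,y,z=None,yaw=None):
    s=sense();p=np.array(s['eef_pos']);M=R.from_euler('xyz',s['tcp_rot']).as_matrix()
    t=np.array([x,y,p[2] if z is None else z]);d=M.T@(t-p)/10
    print('pos',p.round(1),'rot',np.round(s['tcp_rot'],4),'tool shift cm',d.round(2),'dist',np.linalg.norm(d).round(2))
def wrist(n):
    s=sense();f=grab_frame('wrist');save(f,n+'.png');np.save(n+'.npy',{'f':f,'s':s},allow_pickle=True);return f['pixels'],cam(f,s)
def load(n):
    d=np.load(n+'.npy',allow_pickle=True).item();return d['f']['pixels'],cam(d['f'],d['s'])
E
python3 -m jog '[{"spin":0.0965},{"spin":0.0965},{"spin":0.0965},{"spin":0.0965},{"x":2.35,"y":-2.24},{"x":2.35,"y":-2.24},{"x":2.35,"y":-2.24},{"x":2.35,"y":-2.24},{"x":2.35,"y":-2.24},{"x":2.35,"y":-2.24},{"x":2.35,"y":-2.24},{"x":2.35,"y":-2.24},{"x":2.35,"y":-2.24},{"x":2.35,"y":-2.24}]'
python3 -c "
from h import *
wrist('wk')"
python3 -m jog '[{"x":0.2,"y":-3.8},{"x":0.2,"y":-3.8},{"x":0.2,"y":-3.8},{"x":0.2,"y":-3.8},{"y":-3.8},{"y":-3.8},{"y":-3.8},{"y":-3.8},{}]'
python3 -c "
from h import *
wrist('wb')"
python3 -m jog '[{"y":-3.8},{"y":-3.8},{"y":-3.8},{"y":-3.8},{"y":-3.8},{"y":-3.8},{"y":-3.8},{"y":-3.8},{"y":-3.8},{"y":-3.8},{}]'
python3 -c "
from h import *
wrist('wp')
a=[cv2.resize(load(n)[0],(400,250)) for n in('wk','wb','wp')]
cv2.imwrite('pics/c2.png',np.vstack([np.hstack(a[:2]),np.hstack([a[2],0*a[2]])]))"
```

```text
schema error: expected keys x, y, z, spin, grip
schema error: expected keys x, y, z, spin, grip
schema error: expected keys x, y, z, spin, grip
```

View pics/c2.png

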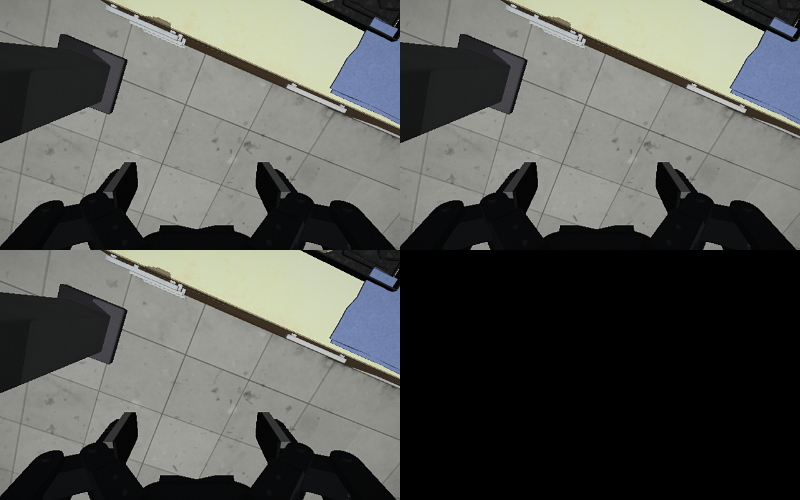

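The rows were refused because every key is required. All three images show only the start pose: floor and worktop edge, with the fingers near (195,200). I'll retype the rows in full.

```bash

python3 -m jog '[{"x":0,"y":0,"z":0,"spin":0.0965,"grip":0},{"x":0,"y":0,"z":0,"spin":0.0965,"grip":0},{"x":0,"y":0,"z":0,"spin":0.0965,"grip":0},{"x":0,"y":0,"z":0,"spin":0.0965,"grip":0},{"x":2.35,"y":-2.24,"z":0,"spin":0,"grip":0},{"x":2.35,"y":-2.24,"z":0,"spin":0,"grip":0},{"x":2.35,"y":-2.24,"z":0,"spin":0,"grip":0},{"x":2.35,"y":-2.24,"z":0,"spin":0,"grip":0},{"x":2.35,"y":-2.24,"z":0,"spin":0,"grip":0},{"x":2.35,"y":-2.24,"z":0,"spin":0,"grip":0},{"x":2.35,"y":-2.24,"z":0,"spin":0,"grip":0},{"x":2.35,"y":-2.24,"z":0,"spin":0,"grip":0},{"x":2.35,"y":-2.24,"z":0,"spin":0,"grip":0},{"x":2.35,"y":-2.24,"z":0,"spin":0,"grip":0},{"x":0,"y":0,"z":0,"spin":0,"grip":0},{"x":0,"y":0,"z":0,"spin":0,"grip":0}]'
python3 -c "
from h import *
wrist('wk');go(490,-60)"
```

```text
clock: 1.63
eef_pos: [471.2, -354.0, 231.2]
tcp_rot: [3.142, 0.0, 0.003]
contact_force: [-0.6, -0.5, 0.4]
opening: 1.003
grasp_force: 0.0
pos [ 470.3 -354.9  231.2] rot [3.1414e+00 5.0000e-04 1.4000e-03] tool shift cm [ 2.020e+00 -2.948e+01 -1.000e-02] dist 29.55
```

```bash

python3 -m jog '[{"x":0.2,"y":-3.7,"z":0,"spin":0,"grip":0},{"x":0.2,"y":-3.7,"z":0,"spin":0,"grip":0},{"x":0.2,"y":-3.7,"z":0,"spin":0,"grip":0},{"x":0.2,"y":-3.7,"z":0,"spin":0,"grip":0},{"x":0.2,"y":-3.7,"z":0,"spin":0,"grip":0},{"x":0.2,"y":-3.7,"z":0,"spin":0,"grip":0},{"x":0,"y":-3.7,"z":0,"spin":0,"grip":0},{"x":0,"y":-3.7,"z":0,"spin":0,"grip":0},{"x":0,"y":0,"z":0,"spin":0,"grip":0},{"x":0,"y":0,"z":0,"spin":0,"grip":0}]'
python3 -c "
from h import *
wrist('wb');go(465,326)"
python3 -m jog '[{"x":-0.2,"y":-3.8,"z":0,"spin":0,"grip":0},{"x":-0.2,"y":-3.8,"z":0,"spin":0,"grip":0},{"x":-0.2,"y":-3.8,"z":0,"spin":0,"grip":0},{"x":-0.2,"y":-3.8,"z":0,"spin":0,"grip":0},{"x":0,"y":-3.8,"z":0,"spin":0,"grip":0},{"x":0,"y":-3.8,"z":0,"spin":0,"grip":0},{"x":0,"y":-3.8,"z":0,"spin":0,"grip":0},{"x":0,"y":-3.8,"z":0,"spin":0,"grip":0},{"x":0,"y":-3.8,"z":0,"spin":0,"grip":0},{"x":0,"y":-3.8,"z":0,"spin":0,"grip":0},{"x":0,"y":0,"z":0,"spin":0,"grip":0},{"x":0,"y":0,"z":0,"spin":0,"grip":0}]'
python3 -c "
from h import *
wrist('wp');go(465,326)
a=[cv2.resize(load(n)[0],(400,250)) for n in('wk','wb','wp')]
cv2.imwrite('pics/c3.png',np.vstack([np.hstack(a[:2]),np.hstack([a[2],0*a[2]])]))"
```

```text
clock: 2.52
eef_pos: [482.0, -58.7, 231.4]
tcp_rot: [3.141, -0.0, 0.002]
contact_force: [-1.3, -0.5, -0.2]
opening: 1.001
grasp_force: 0.0
pos [482.1 -59.7 231.4] rot [ 3.141e+00 -3.000e-04  4.000e-04] tool shift cm [-1.700e+00 -3.857e+01 -2.000e-02] dist 38.61
clock: 3.57
eef_pos: [475.4, 320.8, 230.9]
tcp_rot: [3.141, 0.0, 0.0]
contact_force: [-0.6, -0.1, 0.4]
opening: 1.003
grasp_force: 0.0
pos [475.2 319.6 230.8] rot [ 3.1405e+00  4.0000e-04 -8.0000e-04] tool shift cm [-1.02 -0.64 -0.  ] dist 1.2
```

View pics/c3.png

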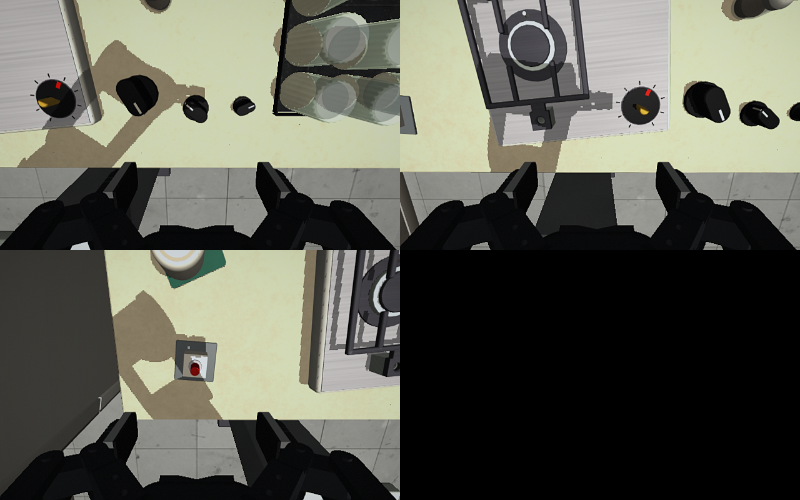

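The pin is at full-res wp (390,235), the lug hole in wb at about (226,187) full-res, the spindle in wb at about (386,172), and the middle knob in wk at about (312,172). Measuring with masks now.

```bash
cat > m.py <<'E'
from h import *
def blob(m,box=None):
    m=m.astype(np.uint8)
    if box: k=np.zeros_like(m);x0,y0,x1,y1=box;k[y0:y1,x0:x1]=m[y0:y1,x0:x1];m=k
    n,l,st,ce=cv2.connectedComponentsWithStats(m);i=1+st[1:,4].argmax();return l==i,st[i],ce[i]
E
python3 - <<'E'
from m import *
im,c=load('wp');b,g,r=[im[...,i].astype(int) for i in range(3)]
m,st,ce=blob((r>90)&(g<60)&(b<60),(330,180,460,280));print('pin red',st,ce)
# handle: brighter top
v=r[m];print('red pct',np.percentile(v,[5,25,50,75,95]))
print('mean at z55',ray(c,ce,55))
m2,st,ce=blob(m&(r>np.percentile(v,60)));print('bright',st,ce,ray(c,ce,70))
m2,st,ce=blob((im.max(2)<130)&(im.min(2)>70)&(im.max(2)-im.min(2)<20),(330,150,460,290));print('plate',st,[ray(c,p,5)[:2].round(1) for p in((st[0],st[1]),(st[0]+st[2],st[1]+st[3]))])
A=cv2.resize(im[150:290,320:460],(400,400),interpolation=cv2.INTER_CUBIC)
im,c=load('wb')
B=cv2.resize(im[140:240,180:280],(400,400),interpolation=cv2.INTER_CUBIC)
C=cv2.resize(im[120:220,340:440],(200,200),interpolation=cv2.INTER_CUBIC)
b,g,r=[im[...,i].astype(int) for i in range(3)]
im2,c2=load('wk');D=cv2.resize(im2[130:210,270:350],(200,200),interpolation=cv2.INTER_CUBIC)
Z=np.zeros((200,400,3),np.uint8)
cv2.imwrite('pics/c4.png',np.vstack([np.hstack([A,B]),np.hstack([C,D,Z])]))
m,st,ce=blob((r>150)&(b<80)&(g>90),(340,120,440,220));print('brass',st,ce,ray(c,ce,81))
m,st,ce=blob((r>150)&(b<90)&(g<90),(340,120,440,220));print('red mark',st,ce,ray(c,ce,52))
E
```

```text
Traceback (most recent call last):
  File "m.py", line 5, in blob
    n,l,st,ce=cv2.connectedComponentsWithStats(m);i=1+st[1:,4].argmax();return l==i,st[i],ce[i]
                                                      ~~~~~~~~~~~~~~~^^
ValueError: attempt to get argmax of an empty sequence
```

```bash
python3 - <<'E'
from m import *
im,c=load('wp');b,g,r=[im[...,i].astype(int) for i in range(3)]
bx=(260,130,360,250)
m,st,ce=blob((r>90)&(g<70)&(b<70),bx);print('pin red',st,ce)
v=r[m];print('red pct',np.percentile(v,[5,25,50,75,95]))
print('mean at z55',ray(c,ce,55))
m2,st,ce=blob(m&(r>np.percentile(v,60)));print('bright',st,ce,ray(c,ce,70))
m2,st,ce=blob((im.max(2)<140)&(im.min(2)>60)&(im.max(2)-im.min(2)<20),bx);print('plate',st,[ray(c,p,5)[:2].round(1) for p in((st[0],st[1]),(st[0]+st[2],st[1]+st[3]))])
A=cv2.resize(im[130:230,260:360],(400,400),interpolation=cv2.INTER_CUBIC)
im,c=load('wb')
B=cv2.resize(im[140:220,186:266],(400,400),interpolation=cv2.INTER_CUBIC)
C=cv2.resize(im[130:210,346:426],(200,200),interpolation=cv2.INTER_CUBIC)
b,g,r=[im[...,i].astype(int) for i in range(3)]
im2,c2=load('wk');D=cv2.resize(im2[130:210,270:350],(200,200),interpolation=cv2.INTER_CUBIC)
Z=np.zeros((200,400,3),np.uint8)
cv2.imwrite('pics/c4.png',np.vstack([np.hstack([A,B]),np.hstack([C,D,Z])]))
bx=(346,130,426,210)
m,st,ce=blob((r>150)&(b<80)&(g>90),bx);print('brass',st,ce,ray(c,ce,81))
m,st,ce=blob((r>150)&(b<90)&(g<90),bx);print('red mark',st,ce,ray(c,ce,52))
E
```

```text
pin red [305 187  14  14 160] [311.5    193.9125]
red pct [103.9  110.   112.   115.   149.05]
mean at z55 [459.49656005 324.89255407  55.        ]
bright [306 188  13   7  53] [311.79245283 190.58490566] [467.17248699 324.45648949  70.        ]
plate [ 279  148   68   63 1344] [array([498.9, 361.8]), array([423.8, 283. ])]
brass [385 174  13   9  74] [389.95945946 178.47297297] [ 488.33651451 -127.07596146   81.        ]
red mark [392 142  10  11  61] [396.29508197 147.37704918] [ 512.8164091  -137.97792307   52.        ]
```

View pics/c4.png

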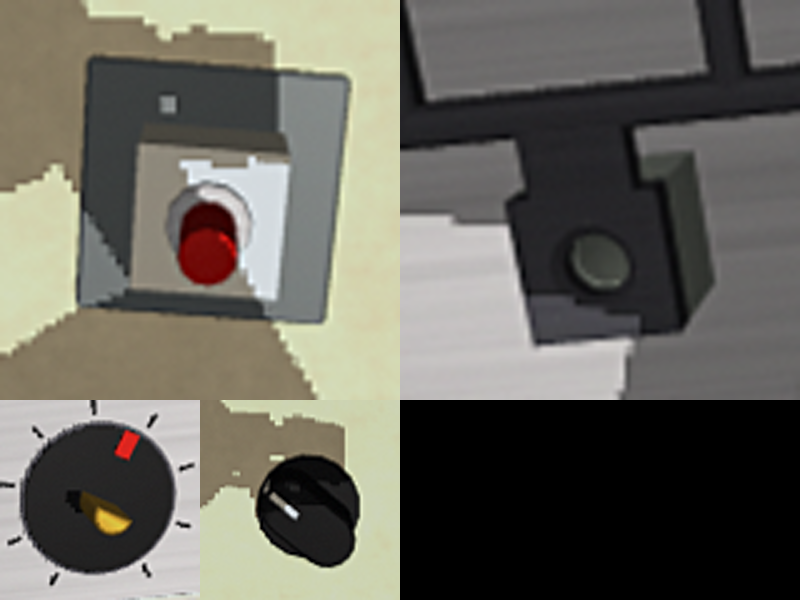

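Crop readings. Pin: handle top at crop (208,258), collar at (209,225). Lug: hole mouth at crop (600,258). Spindle: brass D at (113,519), with its straight edge facing the red mark at (127,445), ring centre about (97,497). Knob: white line from (272,497) to (297,517), pointing up and to the left.

```bash
python3 - <<'E'
from m import *
im,c=load('wp')
print('pin top',ray(c,(312,194.5),70),'collar',ray(c,(312.3,186.2),40))
im,c=load('wb')
print('hole',ray(c,(226,191.6),84))
print('lug corners',[ray(c,(186+x/5,140+y/5),84)[:2].round(1) for x,y in((107,203),(132,346),(282,330),(262,180))])
m,st,ce=blob(im.max(2)<70,(346,130,426,210))
k=cv2.fitEllipse(max(cv2.findContours(cv2.morphologyEx(m.astype(np.uint8),cv2.MORPH_CLOSE,np.ones((9,9))),0,1)[0],key=cv2.contourArea));print('ring',k)
o=ray(c,k[0],51);q=ray(c,(396.3,147.4),51);print(o,q,'yaw',np.arctan2(*(q-o)[[1,0]]))
t=ray(c,(391.2,178),81);print('D centroid',t)
im,c=load('wk')
p,q=[ray(c,(270+x*.4,130+y*.4),40) for x,y in((272,97),(297,117))]  
p,q=[ray(c,(270+(x-200)*.4,130+y*.4),40) for x,y in((272,97),(297,117))]
print('line',p,q,'yaw',np.arctan2(*(p-q)[[1,0]]))
m,st,ce=blob(im.max(2)<70,(285,140,350,210));print('knob blob',st,ce,ray(c,ce,20))
go(465,325,120)
E
```

```text
pin top [463.23850566 324.26480057  70.        ] collar [463.63892167 324.1702997   40.        ]
hole [476.36312536  24.12551782  84.        ]
lug corners [array([486.8,  40.3]), array([459.2,  38.3]), array([462.4,   9.9]), array([491.1,  11.7])]
ring ((384.5604553222656, 169.1378631591797), (56.99765396118164, 60.541011810302734), 54.85249710083008)
[ 490.82861076 -128.08240858   51.        ] [ 512.65349108 -138.23431285   51.        ] yaw -0.4353833030709132
D centroid [ 488.78500429 -128.1864141    81.        ]
line [ 477.93086779 -336.50299892   40.        ] [ 469.43654597 -346.88377901   40.        ] yaw 0.8850116367298284
knob blob [ 293  152   41   45 1375] [313.91418182 173.44509091] [ 468.59424921 -352.19821183   20.        ]
pos [475.2 319.6 230.8] rot [ 3.1405e+00  4.0000e-04 -8.0000e-04] tool shift cm [-1.01 -0.55 11.08] dist 11.14
```

The pin is at (463.5,324.2): handle top and collar agree to within 0.5 mm. The lug corners span 28 mm, as they should. Going down to TCP z = 43 and gripping.

```bash
python3 -m jog '[{"x":-0.6,"y":-0.25,"z":1,"spin":0,"grip":0},{"x":-0.57,"y":-0.21,"z":2,"spin":0,"grip":0.4},{"x":0,"y":0,"z":2.5,"spin":0,"grip":0.4},{"x":0,"y":0,"z":3,"spin":0,"grip":0.4},{"x":0,"y":0,"z":3,"spin":0,"grip":0.4},{"x":0,"y":0,"z":3,"spin":0,"grip":0.4},{"x":0,"y":0,"z":2,"spin":0,"grip":0.4},{"x":0,"y":0,"z":1.5,"spin":0,"grip":0.4},{"x":0,"y":0,"z":0.8,"spin":0,"grip":0.4},{"x":0,"y":0,"z":0,"spin":0,"grip":0.4},{"x":0,"y":0,"z":0,"spin":0,"grip":0.4},{"x":0,"y":0,"z":0,"spin":0,"grip":1},{"x":0,"y":0,"z":0,"spin":0,"grip":1},{"x":0,"y":0,"z":0,"spin":0,"grip":1},{"x":0,"y":0,"z":0,"spin":0,"grip":1},{"x":0,"y":0,"z":0,"spin":0,"grip":1},{"x":0,"y":0,"z":0,"spin":0,"grip":1},{"x":0,"y":0,"z":0,"spin":0,"grip":1}]' 60
```

```text
clock: 5.12
eef_pos: [463.2, 325.4, 44.5]
tcp_rot: [-3.141, -0.001, 0.0]
contact_force: [-0.0, -4.1, 7.3]
opening: 0.152
grasp_force: 58.4
```

Gripped: the opening of 0.152 is about 13 mm, consistent with the handle. Lifting.

```bash
python3 -m jog '[{"x":0,"y":0,"z":-1,"spin":0,"grip":1},{"x":0,"y":0,"z":-2,"spin":0,"grip":1},{"x":0,"y":0,"z":-2.5,"spin":0,"grip":1},{"x":0,"y":0,"z":-2.5,"spin":0,"grip":1},{"x":0,"y":0,"z":-2,"spin":0,"grip":1},{"x":0,"y":0,"z":-1.5,"spin":0,"grip":1},{"x":0,"y":2,"z":0,"spin":0,"grip":1},{"x":0,"y":3,"z":0,"spin":0,"grip":1},{"x":0.2,"y":3,"z":0,"spin":0,"grip":1},{"x":0.2,"y":3,"z":0,"spin":0,"grip":1},{"x":0.2,"y":3,"z":0,"spin":0,"grip":1},{"x":0.2,"y":3,"z":0,"spin":0,"grip":1},{"x":0.2,"y":3,"z":0,"spin":0,"grip":1},{"x":0.2,"y":3,"z":0,"spin":0,"grip":1},{"x":0.1,"y":3,"z":0,"spin":0,"grip":1},{"x":0,"y":2,"z":0,"spin":0,"grip":1},{"x":0,"y":1,"z":0,"spin":0,"grip":1},{"x":0,"y":0,"z":0,"spin":0,"grip":1},{"x":0,"y":0,"z":0,"spin":0,"grip":1}]'
python3 - <<'E'
from m import *
im,c=wrist('wi'); go(476.4,24.1)
f=grab_frame('scene');f2=grab_frame('side')
s=sense();p=s['eef_pos']
u=proj(c,p).astype(int);print(u,proj(c,[476.4,24.1,84]))
cs,cd=cam(f),cam(f2)
q=[p[0],p[1],p[2]-25];a=proj(cs,q).astype(int);b=proj(cd,q).astype(int);print(a,b)
C=lambda i,o,r:cv2.resize(i[max(o[1]-r,0):o[1]+r,o[0]-r:o[0]+r],(400,400),interpolation=cv2.INTER_CUBIC)
cv2.imwrite('pics/c5.png',np.hstack([C(im,u,80),C(f2['pixels'],b,40)]))
E
```

```text
clock: 6.7
eef_pos: [475.8, 35.7, 158.8]
tcp_rot: [-3.141, -0.001, -0.001]
contact_force: [0.3, 0.2, -0.3]
opening: 0.151
grasp_force: 58.7
pos [475.8  36.2 158.7] rot [-3.1411e+00 -6.0000e-04 -5.0000e-04] tool shift cm [ 0.06  1.21 -0.  ] dist 1.21
[314 262] [332.598168  211.2392411]
[336 199] [278 167]
```

View pics/c5.png

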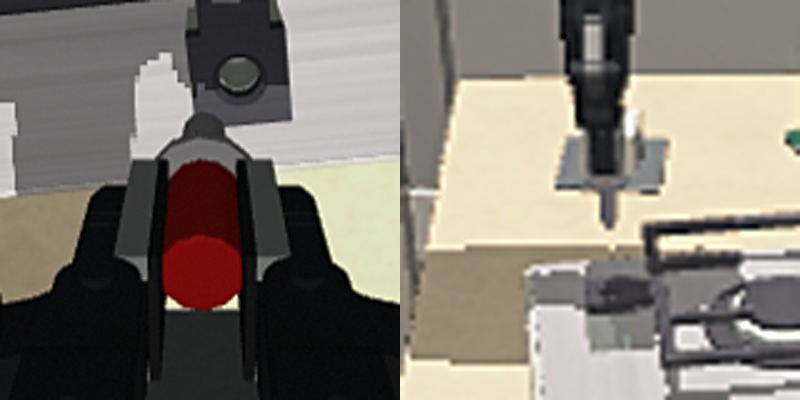

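The wrist crop shows handle top at (202,272), shank tip at (204,122) and hole mouth at (241,76). The side crop shows the pin hanging upright.

```bash
python3 - <<'E'
from m import *
im,c=load('wi')
F=lambda x,y:(234+x*.4,182+y*.4)
h=ray(c,F(241,76),84);t=ray(c,F(202,272),185.7);e=ray(c,F(204,120),121.7)
print(h,t,e)
E
```

```text
[475.53533468  25.63825653  84.        ] [477.48305925  36.60866612 185.7       ] [477.70572295  36.15626756 121.7       ]
```

```bash
python3 -m jog '[{"x":-0.15,"y":0.6,"z":0,"spin":0,"grip":1},{"x":0,"y":0.5,"z":1,"spin":0,"grip":1},{"x":0,"y":0,"z":1.2,"spin":0,"grip":1},{"x":0,"y":0,"z":0.8,"spin":0,"grip":1},{"x":0,"y":0,"z":0.2,"spin":0,"grip":1},{"x":0,"y":0,"z":0,"spin":0,"grip":1},{"x":0,"y":0,"z":0,"spin":0,"grip":1}]'
python3 - <<'E'
from m import *
im,c=wrist('wj');s=sense();p=s['eef_pos'];print(p)
q=proj(c,[476,25,84]);print(q,proj(c,[p[0]+1.7,p[1]+.3,p[2]-37]))
E
python3 -m jog '[{"x":0,"y":0,"z":0.3,"spin":0,"grip":1},{"x":0,"y":0,"z":0.3,"spin":0,"grip":1},{"x":0,"y":0,"z":0.2,"spin":0,"grip":1},{"x":0,"y":0,"z":0.2,"spin":0,"grip":1},{"x":0,"y":0,"z":0.1,"spin":0,"grip":1},{"x":0,"y":0,"z":0,"spin":0,"grip":1}]'
```

```text
clock: 7.43
eef_pos: [474.1, 24.5, 126.2]
tcp_rot: [-3.142, 0.0, -0.0]
contact_force: [-0.7, 0.2, -0.7]
opening: 0.15
grasp_force: 58.7
[474.34201151  24.53494236 126.44855522]
[315.49623712 226.79050134] [315.79514691 230.16773919]
clock: 7.98
eef_pos: [473.9, 24.5, 115.0]
tcp_rot: [-3.142, 0.0, -0.0]
contact_force: [0.1, 0.3, -0.5]
opening: 0.151
grasp_force: 58.7
```

The tip is 6 mm below the mouth with no force, so it is in the hole. Continuing down.

```bash
python3 -m jog '[{"x":0,"y":0,"z":0.4,"spin":0,"grip":1},{"x":0,"y":0,"z":0.4,"spin":0,"grip":1},{"x":0,"y":0,"z":0.4,"spin":0,"grip":1},{"x":0,"y":0,"z":0.4,"spin":0,"grip":1},{"x":0,"y":0,"z":0.3,"spin":0,"grip":1},{"x":0,"y":0,"z":0.2,"spin":0,"grip":1},{"x":0,"y":0,"z":0.1,"spin":0,"grip":1},{"x":0,"y":0,"z":0,"spin":0,"grip":1}]'
```

```text
clock: 8.65
eef_pos: [474.0, 24.5, 93.0]
tcp_rot: [3.142, 0.0, -0.0]
contact_force: [0.8, 0.8, -0.8]
opening: 0.154
grasp_force: 58.7
```

```bash
python3 -m jog '[{"x":0,"y":0,"z":0.1,"spin":0,"grip":1},{"x":0,"y":0,"z":0.1,"spin":0,"grip":1},{"x":0,"y":0,"z":0,"spin":0,"grip":1},{"x":0,"y":0,"z":0,"spin":0,"grip":1}]'
```

```text
clock: 8.98
eef_pos: [474.3, 24.5, 92.3]
tcp_rot: [3.142, -0.001, -0.0]
contact_force: [-4.2, -1.3, 13.2]
opening: 0.15
grasp_force: 60.3
```

Contact: 13 N at z = 92.3, so the collar is on the lug. Releasing, rising and looking.

```bash
python3 -m jog '[{"x":0,"y":0,"z":0,"spin":0,"grip":0.5},{"x":0,"y":0,"z":0,"spin":0,"grip":0.5},{"x":0,"y":0,"z":0,"spin":0,"grip":0.5},{"x":0,"y":0,"z":0,"spin":0,"grip":0.5},{"x":0,"y":0,"z":-0.5,"spin":0,"grip":0.5},{"x":0,"y":0,"z":-2,"spin":0,"grip":0.5},{"x":0,"y":0,"z":-3,"spin":0,"grip":0.5},{"x":0,"y":0,"z":-3,"spin":0,"grip":0.5},{"x":0,"y":0,"z":-3,"spin":0,"grip":0.5},{"x":0,"y":0,"z":-1,"spin":0,"grip":0.5},{"x":0,"y":0,"z":0,"spin":0,"grip":0.5},{"x":0,"y":0,"z":0,"spin":0,"grip":0.5}]'
python3 - <<'E'
from m import *
im,c=wrist('wl');f2=grab_frame('side');cd=cam(f2)
b,g,r=[im[...,i].astype(int) for i in range(3)]
m,st,ce=blob((r>80)&(g<70)&(b<70));print(st,ce,proj(c,[476,25,118]),proj(c,[476,25,88]))
u=proj(c,[476,25,100]).astype(int);b=proj(cd,[476,25,100]).astype(int)
C=lambda i,o,r:cv2.resize(i[max(o[1]-r,0):o[1]+r,o[0]-r:o[0]+r],(400,400),interpolation=cv2.INTER_CUBIC)
cv2.imwrite('pics/c6.png',np.hstack([C(im,u,60),C(f2['pixels'],b,40)]));print(u,b)
go(468.6,-352)
E
```

```text
clock: 9.98
eef_pos: [474.1, 24.5, 216.2]
tcp_rot: [-3.142, -0.001, -0.0]
contact_force: [-1.2, -0.8, -0.4]
opening: 0.499
grasp_force: 0.0
[306 193  18  17 242] [314.5661157  201.01652893] [315.32312297 199.72154623] [315.26670606 189.47108999]
[315 193] [279 179]
pos [473.1  24.4 214.8] rot [ 3.1415e+00  2.4000e-03 -2.0000e-04] tool shift cm [-0.44 37.64  0.  ] dist 37.65
```

View pics/c6.png

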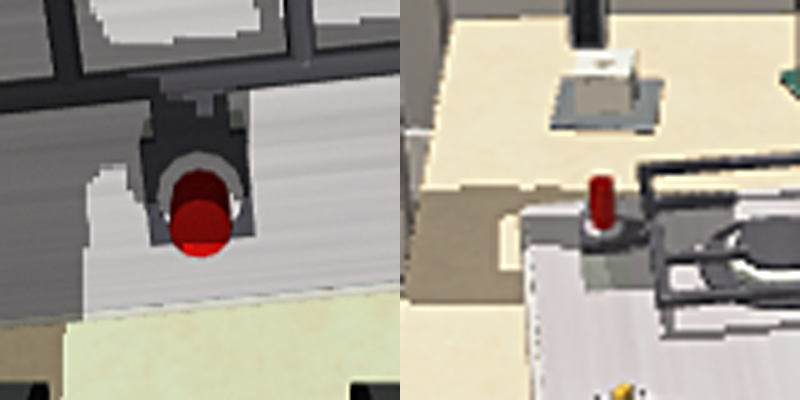

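The pin is home: the wrist crop shows the collar flat on the lug and the handle upright at (200,228), and the side crop shows it upright on the lug. Next, a closer look at the spindle for its yaw, then the knob.

```bash
python3 -m jog '[{"x":0,"y":2,"z":0,"spin":0,"grip":0.5},{"x":0,"y":3,"z":0,"spin":0,"grip":0.5},{"x":0,"y":3,"z":0,"spin":0,"grip":0.5},{"x":0,"y":3,"z":1,"spin":0,"grip":0.5},{"x":0,"y":3,"z":2,"spin":0,"grip":0.5},{"x":0,"y":1.3,"z":2,"spin":0,"grip":0.3},{"x":0,"y":0,"z":1,"spin":0,"grip":0},{"x":0,"y":0,"z":0,"spin":0,"grip":0},{"x":0,"y":0,"z":0,"spin":0,"grip":0}]'
python3 - <<'E'
from m import *
wrist('ws')
E
python3 -m jog '[{"x":0,"y":1.4,"z":-1,"spin":-0.1,"grip":0},{"x":0,"y":3,"z":-1,"spin":-0.1,"grip":0},{"x":0.3,"y":3,"z":0,"spin":-0.1,"grip":0},{"x":0.5,"y":2.9,"z":0,"spin":-0.1,"grip":0},{"x":1,"y":2.8,"z":0,"spin":-0.1,"grip":0},{"x":1,"y":2.5,"z":0,"spin":-0.1,"grip":0},{"x":-1.5,"y":3,"z":0,"spin":-0.1,"grip":0},{"x":-1.5,"y":3,"z":0,"spin":-0.1,"grip":0},{"x":0,"y":0,"z":0,"spin":0,"grip":0},{"x":0,"y":0,"z":0,"spin":0,"grip":0}]'
python3 - <<'E'
from m import *
wrist('wk2')
s=sense();print(s['eef_pos'],s['tcp_rot'],s['qpos'][5])
im,c=load('wk2');print('knob px',proj(c,[468.6,-352,20]))
K=proj(c,[468.6,-352,20]).astype(int)
i2,c2=load('ws');b,g,r=[i2[...,i].astype(int) for i in range(3)]
S=proj(c2,[491,-128,60]).astype(int);print('sp',S)
C=lambda i,o,r:cv2.resize(i[max(o[1]-r,0):o[1]+r,o[0]-r:o[0]+r],(400,400),interpolation=cv2.INTER_CUBIC)
cv2.imwrite('pics/c7.png',np.hstack([C(i2,S,50),C(im,K,80)]))
bx=(S[0]-60,S[1]-60,S[0]+60,S[1]+60)
m,st,ce=blob((r>110)&(b<90)&(g<80)&(r>2*g),bx);print('mark',st,ce,ray(c2,ce,51))
n=cv2.fitEllipse
m2,st,ce=blob(i2.max(2)<75,bx)
k=cv2.fitEllipse(cv2.convexHull(max(cv2.findContours(m2.astype(np.uint8),0,1)[0],key=cv2.contourArea)));print('ring',k,ray(c2,k[0],51))
E
```

```text
clock: 10.83
eef_pos: [473.1, -127.7, 155.1]
tcp_rot: [-3.14, 0.003, -0.0]
contact_force: [-0.2, 0.2, 0.7]
opening: 0.996
grasp_force: 0.0
clock: 11.72
eef_pos: [553.5, -332.7, 177.1]
tcp_rot: [3.14, -0.0, 0.799]
contact_force: [0.6, 0.0, -0.8]
opening: 1.001
grasp_force: 0.0
[ 552.97872521 -331.54925265  176.81082497] [ 3.14144939e+00 -4.05379988e-04  7.98519859e-01] 0.22945528423532105
knob px [268.37492473 254.26274801]
sp [316 180]
mark [324 142  12  16 115] [329.33913043 149.15652174] [ 512.75965558 -137.67748896   51.        ]
ring ((316.0962219238281, 176.89529418945312), (76.74702453613281, 80.81563568115234), 98.70775604248047) [ 491.31512274 -127.70484838   51.        ]
```

View pics/c7.png

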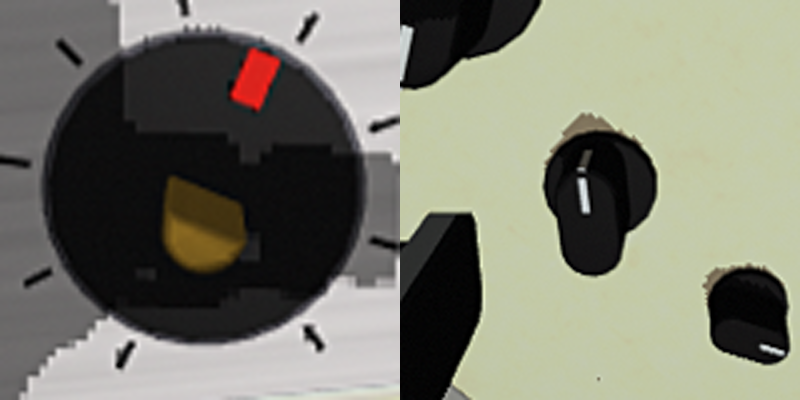

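Left: ring centre at crop (203,187), red mark at (256,78), D below with its flat facing the mark. Right: middle knob with skirt centre about (601,187), white line from (587,213) to (581,180), bar end at (592,275).

```bash
python3 - <<'E'
from m import *
i2,c2=load('ws');print('axis@81',ray(c2,(317.2,186.7),81))
F=lambda x,y:(266+x/4,130+y/4)
for a,b,z in(((246,103),(266,54),51),):
    p,q=ray(c2,F(*a),z),ray(c2,F(*b),z);print('mark dir',np.arctan2(*(q-p)[[1,0]]))
p,q=ray(c2,F(172,178),53),ray(c2,F(243,205),53);print('flat base normal',np.arctan2(*(p-q)[[1,0]])-np.pi/2)
im,c=load('wk2');G=lambda x,y:(188+(x-400)*.4,174+y*.4)
print('skirt',ray(c,G(601,187),8))
p,q=ray(c,G(587,213),40),ray(c,G(581,176),40);print(p,q,'line yaw',np.arctan2(*(q-p)[[1,0]]))
p,q=ray(c,G(592,275),40),ray(c,G(581,172),40);print('bar ends',p,q,np.linalg.norm(p-q))
# bar sides, minimal: left/right edges of lower half of bar
g=im.max(2)<70;X,Y=int(G(592,0)[0]),0
L=[];Rr=[]
for y in range(int(G(0,215)[1]),int(G(0,255)[1])):
    xs=np.where(g[y,X-25:X+25])[0]+X-25;L.append(ray(c,(xs[0],y),40));Rr.append(ray(c,(xs[-1]+1,y),40))
for e in(L,Rr):
    e=np.array(e);k=np.polyfit(e[:,0],e[:,1],1)[0] if np.ptp(e[:,0])>np.ptp(e[:,1]) else 1/np.polyfit(e[:,1],e[:,0],1)[0];print('edge yaw',np.arctan(k),e[0],e[-1])
E
```

```text
axis@81 [ 491.5164267  -128.37908489   81.        ]
mark dir -0.3760969156510509
flat base normal -0.37180698644852694
skirt [ 467.69574551 -350.67314433    8.        ]
[ 470.24015774 -346.86607719   40.        ] [ 479.87223719 -334.79391757   40.        ] line yaw 0.8973522021042977
bar ends [ 452.02781744 -366.5478003    40.        ] [ 481.07032447 -333.67938069   40.        ] 43.86114707228406
edge yaw 0.8939967456037456 [ 460.904328   -338.94395144   40.        ] [ 451.08521728 -351.82356226   40.        ]
edge yaw 0.18358041022866112 [ 486.10719795 -363.51142667   40.        ] [ 467.68380834 -368.00424022   40.        ]
```

Knob yaw is 0.895 (line, edges and the earlier view agree) with its centre at (467,-350.3). The spindle axis is (491.4,-128.2) with yaw about -0.41 (ring centre to mark, mark direction and flat give -0.435 to -0.37).

```bash
python3 -m jog '[{"x":0,"y":0,"z":0,"spin":-0.0965,"grip":0},{"x":0,"y":0,"z":0,"spin":0,"grip":0},{"x":0,"y":0,"z":0,"spin":0,"grip":0}]'
python3 -c "
from h import *
go(467,-350.3,12)"
```

```text
clock: 12.02
eef_pos: [552.7, -330.8, 176.8]
tcp_rot: [3.142, -0.0, 0.895]
contact_force: [-0.4, 0.1, 0.7]
opening: 1.0
grasp_force: 0.0
pos [ 552.7 -330.8  176.8] rot [ 3.1416e+00 -2.0000e-04  8.9460e-01] tool shift cm [-6.88 -5.46 16.48] dist 18.67
```

```bash
python3 -m jog '[{"x":-1.88,"y":-1.46,"z":0,"spin":0,"grip":0},{"x":-2.5,"y":-2,"z":0,"spin":0,"grip":0},{"x":-2.5,"y":-2,"z":1,"spin":0,"grip":0},{"x":0,"y":0,"z":3,"spin":0,"grip":0},{"x":0,"y":0,"z":3,"spin":0,"grip":0},{"x":0,"y":0,"z":3,"spin":0,"grip":0},{"x":0,"y":0,"z":3,"spin":0,"grip":0},{"x":0,"y":0,"z":2,"spin":0,"grip":0},{"x":0,"y":0,"z":1,"spin":0,"grip":0},{"x":0,"y":0,"z":0.45,"spin":0,"grip":0},{"x":0,"y":0,"z":0,"spin":0,"grip":0},{"x":0,"y":0,"z":0,"spin":0,"grip":1},{"x":0,"y":0,"z":0,"spin":0,"grip":1},{"x":0,"y":0,"z":0,"spin":0,"grip":1},{"x":0,"y":0,"z":0,"spin":0,"grip":1},{"x":0,"y":0,"z":0,"spin":0,"grip":1},{"x":0,"y":0,"z":0,"spin":0,"grip":1},{"x":0,"y":0,"z":0,"spin":0,"grip":1}]' 60
```

```text
clock: 13.52
eef_pos: [467.4, -352.3, 12.7]
tcp_rot: [3.14, -0.0, 0.896]
contact_force: [-1.0, -0.0, 6.5]
opening: 0.266
grasp_force: 58.9
```

```bash
python3 -m jog '[{"x":0,"y":0,"z":-1,"spin":0,"grip":1},{"x":0,"y":0,"z":-2.5,"spin":0,"grip":1},{"x":0,"y":0,"z":-3,"spin":0,"grip":1},{"x":0,"y":0,"z":-3,"spin":0,"grip":1},{"x":0,"y":0,"z":-1.5,"spin":0,"grip":1},{"x":0,"y":0,"z":0,"spin":0.1085,"grip":1},{"x":0,"y":0,"z":0,"spin":0.1088,"grip":1},{"x":0,"y":0,"z":0,"spin":0.1088,"grip":1},{"x":0,"y":0,"z":0,"spin":0.1088,"grip":1},{"x":0,"y":0,"z":0,"spin":0.1088,"grip":1},{"x":0,"y":0,"z":0,"spin":0.1088,"grip":1},{"x":0,"y":0,"z":0,"spin":0.1088,"grip":1},{"x":0,"y":0,"z":0,"spin":0.1088,"grip":1},{"x":0,"y":0,"z":0,"spin":0.1088,"grip":1},{"x":0,"y":0,"z":0,"spin":0.1088,"grip":1},{"x":0,"y":0,"z":0,"spin":0.1088,"grip":1},{"x":0,"y":0,"z":0,"spin":0.1088,"grip":1},{"x":0,"y":0,"z":0,"spin":0,"grip":1},{"x":0,"y":0,"z":0,"spin":0,"grip":1}]'
python3 -c "
from h import *
wrist('wg');go(491.4,-128.2)"
```

```text
clock: 15.1
eef_pos: [466.9, -351.9, 122.3]
tcp_rot: [3.142, -0.0, -0.406]
contact_force: [0.2, 0.5, -1.4]
opening: 0.271
grasp_force: 58.5
pos [ 466.9 -351.9  122.2] rot [ 3.1415e+00 -2.0000e-04 -4.0520e-01] tool shift cm [ -6.57 -21.52  -0.  ] dist 22.51
```

```bash
python3 -m jog '[{"x":-0.57,"y":-2.02,"z":0,"spin":0,"grip":1},{"x":-0.9,"y":-3,"z":0,"spin":0,"grip":1},{"x":-0.9,"y":-3,"z":0,"spin":0,"grip":1},{"x":-0.9,"y":-3,"z":0,"spin":0,"grip":1},{"x":-0.9,"y":-3,"z":0,"spin":0,"grip":1},{"x":-0.9,"y":-3,"z":0,"spin":0,"grip":1},{"x":-0.9,"y":-3,"z":0,"spin":0,"grip":1},{"x":-0.6,"y":-1.5,"z":0,"spin":0,"grip":1},{"x":0,"y":0,"z":0,"spin":0,"grip":1},{"x":0,"y":0,"z":0,"spin":0,"grip":1}]'
python3 - <<'E'
from m import *
im,c=wrist('wh');go(491.4,-128.2)
p=sense()['eef_pos'];k=proj(c,[p[0],p[1],p[2]+28]).astype(int);print(k,proj(c,[491.4,-128.2,81]),proj(c,[512.7,-137.8,51]))
f=grab_frame('side');cd=cam(f);b=proj(cd,[491,-128,90]).astype(int);print(b)
C=lambda i,o,r:cv2.resize(i[o[1]-r:o[1]+r,o[0]-r:o[0]+r],(400,400),interpolation=cv2.INTER_CUBIC)
cv2.imwrite('pics/c8.png',np.hstack([im[k[1]-160:,k[0]-100:k[0]+100][:270] if 0 else C(im,(k[0],k[1]-20),100),C(f['pixels'],b,40)]))
E
```

```text
clock: 15.98
eef_pos: [492.4, -127.8, 122.0]
tcp_rot: [3.141, -0.0, -0.405]
contact_force: [-0.1, -0.2, -0.6]
opening: 0.27
grasp_force: 58.8
pos [ 492.5 -128.6  122. ] rot [ 3.1414e+00 -5.0000e-04 -4.0620e-01] tool shift cm [-0.11  0.01 -0.  ] dist 0.11
[318 294] [317.42813017 230.85141441] [317.80398792 181.50393408]
[283 213]
```

View pics/c8.png

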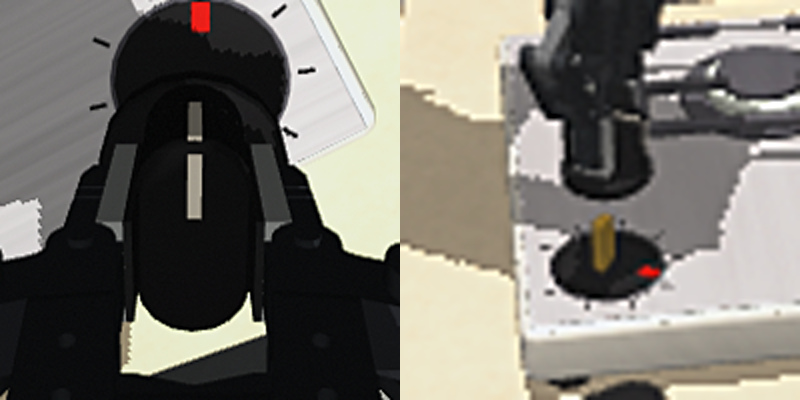

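Left crop: red mark at (201,17) and pointer line at (194,100–217), both vertical, so yaw is aligned. Bar top runs from (194,140) to (194,330), ring centre column about 200. The side crop shows the knob upright over the brass spindle.

```bash
python3 - <<'E'
from m import *
im,c=load('wh');F=lambda x,y:(218+x/2,174+y/2)
a,b=ray(c,F(194,140),149.5),ray(c,F(194,330),149.5);print(a,b,np.linalg.norm(a-b),'bar centre',(a+b)/2)
print('mark',ray(c,F(201,17),51),'line yaw',np.arctan2(*(a-b)[[1,0]]))
print('ring L/R mid',(ray(c,F(111,82),51)+ray(c,F(290,82),51))/2)
go(491.4,-128.2)
E
```

```text
[ 513.19696392 -135.84334989  149.5       ] [ 472.56452089 -118.45736747  149.5       ] 44.195789519487064 bar centre [ 492.88074241 -127.15035868  149.5       ]
mark [ 511.87961307 -137.96122099   51.        ] line yaw -0.4043110946196236
ring L/R mid [ 490.52936457 -128.71388977   51.        ]
pos [ 492.4 -129.   122. ] rot [ 3.1414e+00 -5.0000e-04 -4.0760e-01] tool shift cm [-0.13 -0.03 -0.  ] dist 0.13
```

```bash
python3 -m jog '[{"x":-0.09,"y":0.13,"z":0.5,"spin":0,"grip":1},{"x":0,"y":0,"z":1,"spin":0,"grip":1},{"x":0,"y":0,"z":0.7,"spin":0,"grip":1},{"x":0,"y":0,"z":0.3,"spin":0,"grip":1},{"x":0,"y":0,"z":0.3,"spin":0,"grip":1},{"x":0,"y":0,"z":0.3,"spin":0,"grip":1},{"x":0,"y":0,"z":0.2,"spin":0,"grip":1},{"x":0,"y":0,"z":0.1,"spin":0,"grip":1},{"x":0,"y":0,"z":0,"spin":0,"grip":1}]' 80
```

```text
clock: 16.83
eef_pos: [490.9, -129.2, 87.6]
tcp_rot: [-3.142, 0.0, -0.409]
contact_force: [-0.5, 0.0, 0.0]
opening: 0.268
grasp_force: 82.5
```

The bore is about 5 mm onto the spindle with no force. Continuing.

```bash
python3 -m jog '[{"x":0,"y":0,"z":0.3,"spin":0,"grip":1},{"x":0,"y":0,"z":0.3,"spin":0,"grip":1},{"x":0,"y":0,"z":0.3,"spin":0,"grip":1},{"x":0,"y":0,"z":0.3,"spin":0,"grip":1},{"x":0,"y":0,"z":0.2,"spin":0,"grip":1},{"x":0,"y":0,"z":0.1,"spin":0,"grip":1},{"x":0,"y":0,"z":0,"spin":0,"grip":1},{"x":0,"y":0,"z":0,"spin":0,"grip":1}]' 100
```

```text
clock: 17.5
eef_pos: [490.8, -129.1, 72.9]
tcp_rot: [3.142, 0.0, -0.409]
contact_force: [-1.2, 0.0, 3.9]
opening: 0.261
grasp_force: 101.1
```

Spring contact at 72.9, as predicted. Pressing 8 mm more.

```bash
python3 -m jog '[{"x":0,"y":0,"z":0.2,"spin":0,"grip":1},{"x":0,"y":0,"z":0.2,"spin":0,"grip":1},{"x":0,"y":0,"z":0.2,"spin":0,"grip":1},{"x":0,"y":0,"z":0.1,"spin":0,"grip":1},{"x":0,"y":0,"z":0,"spin":0,"grip":1},{"x":0,"y":0,"z":0,"spin":0,"grip":1}]'
python3 -m jog '[{"x":0,"y":0,"z":0.1,"spin":0,"grip":1},{"x":0,"y":0,"z":0.1,"spin":0,"grip":1},{"x":0,"y":0,"z":0,"spin":0,"grip":1},{"x":0,"y":0,"z":0,"spin":0,"grip":1}]'
```

```text
clock: 18.0
eef_pos: [491.0, -129.2, 66.2]
tcp_rot: [-3.142, -0.0, -0.409]
contact_force: [-2.5, 1.4, 9.7]
opening: 0.261
grasp_force: 102.1
clock: 18.33
eef_pos: [491.2, -129.2, 65.2]
tcp_rot: [-3.141, -0.001, -0.409]
contact_force: [-6.9, 1.4, 23.9]
opening: 0.261
grasp_force: 104.6
```

The spindle is at its end stop: the force rose past the 12 N spring to 24 N, with no slip. The pin was already seen home. Handing in.

```bash
python3 -c "
from rig import *
print(sign_off())"
```

```text
the job is handed in; nothing more can be done
None
```

I handed the job in at about 18 s of the 56 s allowed: the pin is home in the lug and post, and the keyed knob is on the spindle, held and pressed to its end stop at about 24 N; no verdict came back.

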